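Seat and clamp a bearing housing in the fixture

TASK

On the dark steel fixture plate, push the loose bearing housing, without lifting it, into the corner of the fixture so that its long side sits flush against the fence and its end is against the end stop. Then push the ball-ended cam lever round, anticlockwise seen from above, until the cam is tight on the housing, and come away leaving it clamped. Do not disturb the other things on the bench.

Things in the scene. Friction and masses are not known exactly. Their poses are not given: they have to be found in the camera images.
- jig: Clamping fixture, screwed down: dark steel base plate 200 (x) x 360 (y) x 10 mm. Origin: centre of its underside. +x points across it to the fence, +y along the fence to the end stop. In its frame the fence's working face is the plane x = +70 mm, the stop's y = +130 mm; the seated housing's origin is at x = +40, y = +65, z = +10 mm. The plate before the fence is free for sliding where y < 50.
- fence: The long steel fence bar fixed on the plate's far side: 20 x 270 mm, 16 mm high (its top is 26 mm above the bench). Origin: centre of its underside, at x = +80, y = +15, z = +10 mm in the jig frame.
- stop: The short steel end-stop block fixed on the plate at the +y end of the fence: 45 (x) x 22 (y) mm, 16 mm high (top 26 mm above the bench). Origin: centre of its underside, at x = +47.5, y = +141, z = +10 mm in the jig frame.
- housing: Loose aluminium bearing housing, flat on the fixture plate: flange 60 (x) x 130 (y) x 14 mm with a round boss, 44 mm across, rising 22 mm from its middle (36 mm high in all); 0.27 to 0.53 kg, 2 to 9 N to slide. Origin: centre of its underside. It starts within 0.3 rad of the jig's axes: its +x long side goes to the fence, its +y end to the stop.
- edge_a (a point): Point on the housing's +x long side, near its -y end (30, -55, 7 mm in the housing frame).
- edge_b (a point): Point on the housing's +x long side, near its +y end (30, 55, 7 mm in the housing frame).
- end_mid (a point): Point on the housing's +y end face (10, 65, 7 mm in the housing frame).
- cam (a joint): Cam clamp on the near side: lever angle (rad), 0 = open, anticlockwise from above, limit 1.5. At 0 the lever points 80 degrees from the jig's +x towards +y; it swings to -x. Cam: steel disc 44 mm across, 18 thick, 6 mm off its pivot. Open, it clears a housing at the fence by 5 mm; it meets a seated housing at about 1.17. It stays where left; 1.5 N at the ball turns it, about 10 N sets it tight.
- cam_pivot (a point): Top of the cam's hub on its pivot axis, at x = -15.2, y = +80, z = +40 mm in the jig frame. The hub is 26 mm in diameter.
- cam_ball (a point): Centre of the black ball, 28 mm in diameter, on the end of the lever: 98 mm from the pivot axis and 61 mm above the bench. The lever is an 11 mm round bar rising from the hub to the ball.
- spare: A second housing, the same as the first, lying on the bench to the right of the fixture: to be left alone. Origin: centre of its underside.
- bolt: Dark hexagon bolt standing on its head on the fixture plate's near side: head 21 mm across and 8 mm high, shank 12 mm, 48 mm high in all. Origin: centre of its underside. Leave alone.
- tin: Round lidded tin, 68 mm in diameter, 50 mm high, standing on the bench to the right of the fixture. Origin: centre of its underside. Leave alone.
- collar: Steel shaft collar lying flat, 42 mm outside and 21 mm inside diameter, 15 mm high, on the bench to the left of the fixture. Origin: centre of its underside. Leave alone.
- wrench: Spanner 200 mm long lying on the bench to the left of the fixture. Leave alone.
- hammer: Hammer 280 mm long lying on the bench to the right. Leave alone.
- punch: Round steel punch, 12 mm thick and 122 mm long, lying on the bench to the left of the fixture. Leave alone.
Not all that is in view belongs to the job. Leave any orange or yellow look-alike of the housing alone.

How it is judged (in metres and radians):
On the way, in this order (a step that is already met when the one before it is completed fails the run):
1. the housing is pushed into the corner, its long side at the fence (within 6 mm) and its end at the stop (within 4 mm), with the cam lever still open (x of each of edge_a, edge_b in the frame of jig above 0.064 m and y of end_mid in the frame of jig above 0.126 m and value of joint cam below 0.6 rad), for 0.2 s.
2. the cam lever is swung round until the cam is tight (value of joint cam above 1.05 rad and contact force between fence and housing above 10 N), for 0.2 s.
At the end, for the whole second after the job is handed in: The housing lies flat on the fixture plate, its long side within 2 mm of the fence at both ends and its end within 2.5 mm of the end stop, the cam lever turned past 1.05 rad and the cam pressing the housing on the fence with more than 10 N, all at rest (all of step 2 and x of each of edge_a, edge_b in the frame of jig above 0.068 m and y of end_mid in the frame of jig above 0.1275 m and height (world z) of housing below 0.013 m and angle between housing's own z axis and vertical below 0.05 rad and linear speed of housing below 0.01 m/s); the robot touches nothing.
It fails at once if the housing is lifted or tipped (height (world z) of housing above 0.017 m or angle between housing's own z axis and vertical above 0.15 rad).
It fails at once if a bystander is shifted more than 20 mm or the bolt knocked over (distance of any of spare, bolt, tin, collar, wrench, hammer, punch from where it was at the start of the episode above 0.02 m or angle between bolt's own z axis and vertical above 0.5 rad).
It also fails if it takes over 67 s, if anything falls off the work surface, if the arm or the gripper's body presses on something with over 40 N, if the wrist force passes 120 N, or if a joint passes its speed limit or range.

ROBOT

A 6-joint arm with a two-finger parallel gripper is mounted at the origin on the work surface. World frame = base frame: x ahead of the robot, y to its left, z up, the work surface at z = 0. Lengths are in mm, angles in rad, forces in N, time in s.
With the tool pointing down it reaches from about 300 to 850 mm from the base axis. Payload 4.2 kg.
Tool frame: the origin (TCP) lies on the centre line of the jaws, within the pads' length; the fingertips stand 22 mm ahead of it and the grasp point (between the pads) lies 3 mm ahead of it; z points along the fingers, y is the line along which they close (so a half turn about z gives the same grasp; the last joint's range is limited). The gripper opens to 91 mm and grips with 3 to 60 N. Pads are 32 mm wide; open, the fingers measure 118 mm over their backs; the gripper's body (76 mm by 178 mm) begins 60 mm behind the grasp point.
Start: joints at [-1.143, 0.32, 1.565, -0, 1.257, -0.02], TCP at [248.97, -518.319, 235.976] pointing down, gripper open.
Joint ranges: [-3.11, 3.11], [-0.84, 2.01], [0.21, 2.61], [-1.34, 4.49], [0.05, 2.63], [-2.56, 2.56]. Speed limits (rad/s): [2.57, 2.57, 3.14, 3.14, 3.14, 3.14].

INTERFACE

Orientations are given as a rotation vector (axis times angle).
In Python, from workcell import * gives the robot as it stands.
- The arm moves only by the tool servo_tool, never from a script. Its argument "rows" is a list of rows, each a list of 7 numbers: the finger opening in cm, from 0 to 9.12, then the shift along the world's x, y, z in cm, then the turn, a rotation vector about the world's x, y, z in degrees. In form: [[claw, tx, ty, tz, rx, ry, rz], ...]. A call has 1 to 20 rows; each row shifts and turns the commanded pose from where the row before left it; what a row does not reach is not made up. A row lasts 1/10 s, in which the tool goes at most 50 mm and 8.59 degrees, less where a joint would pass 70% of its speed; a pose out of reach is approached as far as the arm can. A call with a gripper value outside its range is refused whole. The fingers move at their own pace and stop on an object; the grip force is fixed at half the most. Time passes only in rows, so rows that do not move let the fingers close. It gives the time, the measured TCP pose, the force, the opening and the grip force at its end, in the units of the state.
- get_state(): the state, without advancing time (a new reading comes with each control period).
- camera(name): name is "scene" or "top"; returns a dict with "image" (480x640x3 uint8, blue, green, red), "z_map" (480x640 float32, mm along the optical axis (not along the pixel's ray), 0 where there is no reading), "fovy" (degrees; the focal length in pixels is half the picture's height over the tangent of half this angle, whatever the lens; pixels are square), "cx", "cy" (the principal point, pixels), "R" (3x3) and "t" (3): a world point X has camera coordinates R X + t. Camera axes: x right, y down, z forward; pixel columns grow to the right and rows downward; lengths in mm; the calibration is good to about 2 mm. A picture is of the moment at which its call begins.
- finish_job(): hands the job in; it is judged then, once.
Trained networks look in a picture, given as the dict that the camera call returned (one of the last four; its "shot" number tells which), for a name from the list of things; names that differ only in an ending like _2 or _b are one class to them, and where a whole thing is asked for, a point or a joint stands for the part that bears it (a point fixed in the world has none). Each returns a list of dicts, best first, with "score" (0 to 1); they miss things now and then, are a little off and sometimes report something else, mostly with a low value. They report only what shows in the picture. A call takes as long as a camera call. They do not tell look-alikes from the thing itself.
- find_in(name, picture): "pixel" ([column, row] in pixels, amid what is visible of it).
- cut_out(name, picture): "mask" (480x640 bool, what is visible of it) and "pixel" ([column, row] in pixels, amid what is visible of it).
- landmark_of(name, picture): "pixel" ([column, row] in pixels: a listed point, or the origin of a listed thing).
The state is a dict: "time": time; "joint_pos": joint angles; "joint_vel": joint speeds; "joint_torque": joint torques, N m; "position": TCP position; "orientation": TCP orientation; "force": force on the tool from outside, world axes, zero at the start; "ft_torque": the same for the moment, N m; "opening": finger opening in mm; "grasp_force": force on a finger pad.
Only numpy, scipy, OpenCV 4.12 (cv2) and the standard library are available. Lean on these libraries where they do the work, as an engineer would, in place of code of your own. Each camera call takes 0.05 s, during which the arm holds its last target. There are 200 camera calls.

## Working session

There is one attempt and no reset: what is moved stays moved. The work goes in short steps, Python scripts to look and compute and a tool call to move; the robot and the scene stay as the last step left them, time stands still between calls to the robot, and variables do not carry over. Pictures are saved under pics/ and viewed, at most 10 in all, crops included, and the job is handed in when it is done.

Besides the shell and the picture viewer there is one more tool, called after "Request:" by a JSON object that holds its "api" and its "payload", one argument or row to a line. servo_tool: Moves the arm, as the interface text tells. Its arguments: {"type":"object","properties":{"rows":{"type":"array","items":{"type":"array","items":{"type":"number"}}}},"required":["rows"]}

```bash
mkdir -p pics; cat > h.py <<'E'
from workcell import *
import numpy as np, cv2
def K(c):
    return 240/np.tan(np.radians(c["fovy"])/2)
def ray(c,p):
    f=K(c); d=np.array([(p[0]-c["cx"])/f,(p[1]-c["cy"])/f,1.0])
    R=np.array(c["R"]);t=np.array(c["t"]); return -R.T@t, R.T@d
def atz(c,p,z):
    o,d=ray(c,p); return o+d*(z-o[2])/d[2]
def bydepth(c,p):
    o,d=ray(c,p); u,v=int(round(p[0])),int(round(p[1])); return o+d*float(c["z_map"][v,u])
def proj(c,X):
    q=np.array(c["R"])@np.array(X,float)+np.array(c["t"]); f=K(c); return q[:2]/q[2]*f+[c["cx"],c["cy"]]
def tri(a,p,b,q):
    o1,d1=ray(a,p);o2,d2=ray(b,q)
    s=np.linalg.lstsq(np.c_[d1,-d2],o2-o1,rcond=None)[0]
    return (o1+d1*s[0]+o2+d2*s[1])/2, np.linalg.norm(o1+d1*s[0]-o2-d2*s[1])
E
python3 - <<'E'
from h import *
s=camera("scene");t=camera("top")
cv2.imwrite("pics/s.png",s["image"]);cv2.imwrite("pics/t.png",t["image"])
np.set_printoptions(precision=1,suppress=True)
for n in ["jig","fence","stop","housing","edge_a","edge_b","end_mid","cam_pivot","cam_ball","spare","bolt","tin","collar"]:
    L=[landmark_of(n,c) for c in (s,t)]
    print(n,[[(round(d["score"],2),np.array(d["pixel"]),bydepth(c,d["pixel"])) for d in l[:3]] for l,c in zip(L,(s,t))])
    if L[0] and L[1]: print("   tri",*tri(s,L[0][0]["pixel"],t,L[1][0]["pixel"]))
E
```

```text
jig [[(0.95, array([353.6, 311.5]), array([586.1,  -5.8,  25.9])), (0.31, array([512.7, 246.7]), array([432.8, 401.4,   5.7]))], [(0.91, array([302.9, 210.5]), array([550.6,  -7.3,  26.2]))]]
   tri [557.8  -3.1 -16.8] 5.299677888552964
fence [[(0.92, array([375.3, 332.4]), array([642.5,  32.4,  23.7]))], [(0.74, array([288.8, 180.9]), array([637.6,  30.8,  19. ]))]]
   tri [638.2  32.2  16.8] 2.617575737306637
stop [[(0.63, array([419.5, 303. ]), array([582. , 140.1,  27.8]))], []]
housing [[(0.94, array([184.4, 210.4]), array([ 225. , -384.9,   12.7])), (0.79, array([458.1, 185. ]), array([223.2, 320.1,  17.5])), (0.69, array([338.5, 307.7]), array([589.3, -39.6,  50.8]))], [(0.98, array([441. , 328.8]), array([ 211.7, -376.6,   36.8])), (0.79, array([311.3, 207. ]), array([556.2, -31.6,  48.2])), (0.58, array([184.4, 343.4]), array([191.2, 326.1,  31.2]))]]
   tri [ 210.2 -385.9   -2.7] 4.384874408416307
edge_a [[(0.98, array([362.6, 312.3]), array([586.3,  14.1,  19.6])), (0.95, array([449.5, 196.1]), array([258.1, 289.1,  15.5])), (0.88, array([316.4, 321.5]), array([596.6, -88.
[... 1625 characters left out ...]
, 200. ]), array([ 566.6, -396.8,   40.4]))]]
   tri [ 572.7 -402.2    4.3] 3.0120547263524164
bolt [[(0.67, array([319.8, 322.8]), array([598. , -81.1,  12.7])), (0.65, array([353.3, 275.5]), array([492.2,   6.9,  30.1]))], [(0.47, array([300.4, 233.5]), array([484.1,   0.7,  40.4]))]]
   tri [ 504.2  -32.4 -133.2] 80.41947220191842
tin [[(0.86, array([199.7, 275.4]), array([ 456.6, -338.4,   37.1]))], [(0.93, array([424.8, 253. ]), array([ 419.4, -339.6,   49.7]))]]
   tri [ 423.9 -347.    -4.4] 2.4890726558220946
collar [[(0.69, array([475.7, 258.4]), array([453.7, 306.2,   0.6]))], [(0.68, array([193.1, 250.1]), array([450.6, 307.8,  -2.3]))]]
   tri [450.7 307.9  -3.3] 0.320955644720081
```

View pics/s.png

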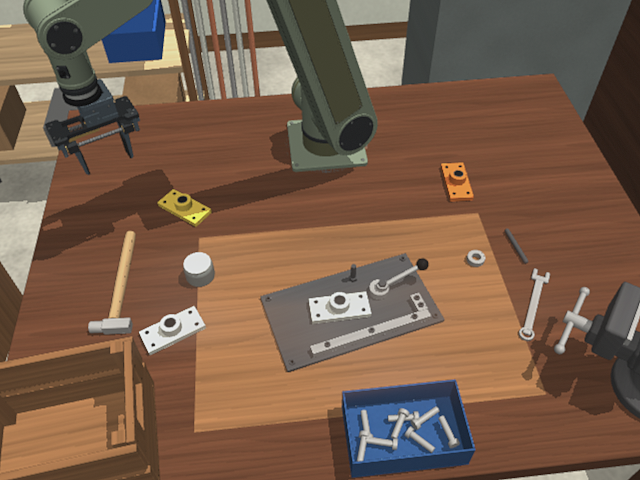

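View pics/t.png

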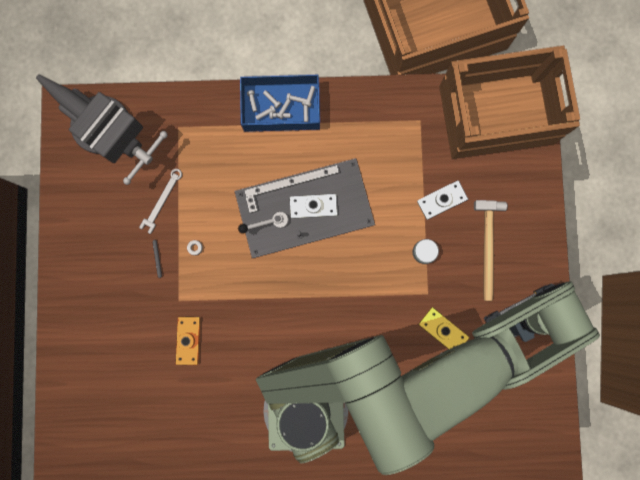

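The loose housing is the white one on the dark plate (scene 340,305; top 314,206). It could be confused with:
- the spare on the bench (scene 172,328; top 443,199)
- the yellow look-alike (scene 184,207; top 443,328)
- the orange look-alike (scene 457,181; top 187,341)

I choose the white one on the plate. Next I check it in a crop and fit the outlines.

```bash
cat > m.py <<'E'
from h import *
np.set_printoptions(precision=1,suppress=True)
def rect(c,mask,z):
    n,l,st,_=cv2.connectedComponentsWithStats(mask.astype(np.uint8)); k=1+np.argmax(st[1:,4]); m=(l==k).astype(np.uint8)
    cs,_=cv2.findContours(m,cv2.RETR_EXTERNAL,cv2.CHAIN_APPROX_NONE); p=max(cs,key=len)[:,0,:]
    P=np.array([atz(c,q,z)[:2] for q in p],np.float32)
    (cx,cy),(w,h),a=cv2.minAreaRect(P)
    if w>h: w,h,a=h,w,a-90
    # a: direction of short side, degrees
    return np.array([cx,cy]),(w,h),a
E
python3 - <<'E'
from m import *
s=camera("scene");t=camera("top")
for nm,c in (("s",s),("t",t)):
  for n,z in (("jig",10),("fence",26),("stop",26),("housing",24)):
    for d in cut_out(n,c)[:4]:
        print(nm,n,round(d["score"],2),np.array(d["pixel"]),d["mask"].sum(),*rect(c,d["mask"],z))
a=s["image"][230:380,240:460];b=t["image"][150:265,220:390]
cv2.imwrite("pics/c.png",np.vstack([cv2.resize(a,(440,300),interpolation=3),cv2.resize(b,(440,298),interpolation=3)]))
# depth noise
R=np.array(t["R"]);print("topcam",-R.T@np.array(t["t"]),K(t),K(s),-np.array(s["R"]).T@np.array(s["t"]))
E
```

```text
s jig 0.92 [357.4 321.8] 10937 [562.6   7.8] (203.8417510986328, 397.11248779296875) 13.70502758026123
s fence 0.9 [370.3 332.8] 1404 [642.6  23. ] (28.359785079956055, 271.4842224121094) 13.789915084838867
s stop 0.64 [420.6 303. ] 185 [577.8 135.1] (26.133926391601562, 43.96630859375) -79.35692119598389
s stop 0.2 [356.3 319.8] 11212 [573.3   3.7] (204.99534606933594, 393.03631591796875) 13.540143013000488
s housing 0.9 [458.3 183.8] 934 [215.2 315.2] (64.01719665527344, 144.23533630371094) 87.0326156616211
s housing 0.82 [335.2 308.5] 1611 [568.7 -36.2] (75.89270782470703, 131.48406982421875) 2.950782299041748
s housing 0.77 [184.2 208.7] 1019 [ 224.  -383.8] (68.3519058227539, 137.9878387451172) -41.84078598022461
s housing 0.23 [357.9 320.5] 10944 [572.7   5.1] (203.16116333007812, 391.79779052734375) 13.455795288085938
t jig 0.74 [157.6 261.9] 158 [431.2 408. ] (11.889058113098145, 106.73959350585938) -81.9188585281372
t jig 0.61 [301.4 218.5] 7798 [561.6  -2.2] (201.2541961669922, 376.42401123046875) 13.622832298278809
t fence 0.96 [288.2 179.3] 723 [636.6  24.2] (24.14164161682129, 269.4339904785156) 14.291177749633789
t fence 0.35 [312.5 207.1] 987 [564.5 -35.9] (61.428531646728516, 128.72341918945312) 1.8542640209197998
t stop 0.56 [249.8 207.3] 124 [574.9 137.4] (22.455419540405273, 45.66341018676758) -77.10874271392822
t stop 0.34 [158.6 257.2] 87 [428.7 403.7] (9.420534133911133, 90.82333374023438) -84.3204665184021
t housing 0.97 [312.1 205.6] 1041 [563.7 -35.3] (63.87221908569336, 134.87771606445312) 2.337202548980713
t housing 0.63 [187.6 342.6] 1054 [199.1 319.2] (63.50235366821289, 128.42567443847656) 89.58027648925781
t housing 0.18 [290.3 178.7] 765 [637.4  23.7] (25.27674102783203, 269.7914123535156) 13.999823570251465
topcam [ 277.6  -68.8 1735.3] 616.2132941540956 607.8674660687446 [1313.8 -145.4 1127.9]
```

View pics/c.png

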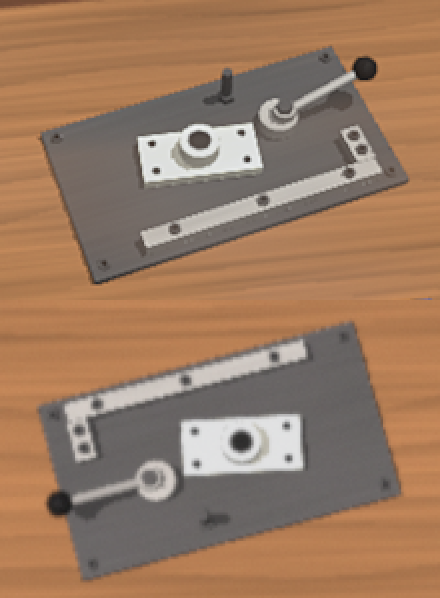

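The crop confirms the white housing on the dark plate. It is turned about −12° from the jig. The bolt stands on the near side and the lever points toward +y. The jig origin is about (563.5,−10) with yaw about 14°, and the housing is at (565,−35) with yaw about 2.3°.

```bash
python3 - <<'E'
from m import *
from scipy.spatial.transform import Rotation as Ro
st=get_state(); print(st["time"],st["position"],st["orientation"],st["opening"]);M=Ro.from_rotvec(st["orientation"]).as_matrix();print(M, np.degrees(np.arctan2(M[1,1],M[0,1])))
E
```

```text
1.9 [ 249.  -518.3  236. ] [3.1 0.7 0. ] 91.4014998277256
[[ 0.9  0.4  0. ]
 [ 0.4 -0.9 -0. ]
 [-0.   0.  -1. ]] -64.34371316527675
```

Request:
{"api": "servo_tool", "payload": {
  "rows": [
    [5,1.86,3.31,-0.83,0,0,-1.67],
    [5,1.86,3.31,-0.83,0,0,-1.67],
    [5,1.86,3.31,-0.83,0,0,-1.67],
    [5,1.86,3.31,-0.83,0,0,-1.67],
    [5,1.86,3.31,-0.83,0,0,-1.67],
    [5,1.86,3.31,-0.83,0,0,-1.67],
    [5,1.86,3.31,-0.83,0,0,-1.67],
    [5,1.86,3.31,-0.83,0,0,-1.67],
    [5,1.86,3.31,-0.83,0,0,-1.67],
    [5,1.86,3.31,-0.83,0,0,-1.67],
    [5,1.86,3.31,-0.83,0,0,-1.67],
    [5,1.86,3.31,-0.83,0,0,-1.67],
    [5,1.86,3.31,-0.83,0,0,-1.67],
    [5,1.86,3.31,-0.83,0,0,-1.67],
    [5,0,0,0,0,0,0],
    [5,0,0,0,0,0,0]
  ]
}}

```text
time: 3.5
position: [509.4, -54.4, 119.5]
orientation: [3.141, 0.066, -0.001]
force: [-0.3, -0.7, 0.1]
opening: 50.0
grasp_force: 0.0
```

Request:
{"api": "servo_tool", "payload": {
  "rows": [
    [5,0,0,-2.5,0,0,0],
    [5,0,0,-2.5,0,0,0],
    [5,0,0,-2,0,0,0],
    [5,0,0,-1.3,0,0,0],
    [5,0,0,0,0,0,0]
  ]
}}

```text
time: 4.0
position: [507.6, -56.0, 35.6]
orientation: [-3.141, -0.06, 0.006]
force: [-0.2, -0.2, 0.5]
opening: 50.1
grasp_force: 0.0
```

```bash
python3 - <<'E'
from m import *
s=camera("scene");t=camera("top")
cv2.imwrite("pics/d.png",np.hstack([cv2.resize(s["image"][230:380,240:460],None,fx=1.8,fy=2),cv2.resize(t["image"][150:300,220:420],None,fx=2,fy=2)]))
E
```

```text
(no output)
```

View pics/d.png

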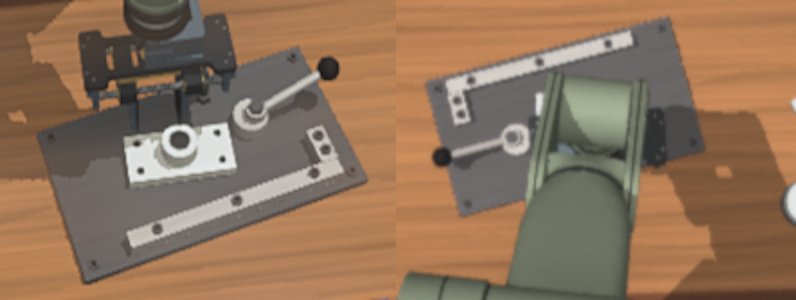

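Both fingers are behind the housing's −x side and clear of the bolt. I push toward the fence, turning by +11.7° on the way.

Request:
{"api": "servo_tool", "payload": {
  "rows": [
    [5,0.39,0.1,0,0,0,0],
    [5,0.39,0.1,0,0,0,0],
    [5,0.39,0.1,0,0,0,1.17],
    [5,0.39,0.1,0,0,0,1.17],
    [5,0.39,0.1,0,0,0,1.17],
    [5,0.39,0.1,0,0,0,1.17],
    [5,0.39,0.1,0,0,0,1.17],
    [5,0.39,0.1,0,0,0,1.17],
    [5,0.39,0.1,0,0,0,1.17],
    [5,0.39,0.1,0,0,0,1.17],
    [5,0.39,0.1,0,0,0,1.17],
    [5,0.39,0.1,0,0,0,1.17]
  ]
}}

```text
time: 5.3
position: [556.5, -42.8, 36.7]
orientation: [3.118, 0.385, 0.0]
force: [-2.3, -0.6, 1.8]
opening: 50.3
grasp_force: 1.3
```

Request:
{"api": "servo_tool", "payload": {
  "rows": [
    [5,0.2,0.05,0,0,0,0],
    [5,0.2,0.05,0,0,0,0],
    [5,0.2,0.05,0,0,0,0]
  ]
}}

```text
time: 5.6
position: [562.0, -41.3, 36.7]
orientation: [-3.118, -0.382, 0.001]
force: [-2.5, -0.4, 2.1]
opening: 50.2
grasp_force: 1.4
```

Request:
{"api": "servo_tool", "payload": {
  "rows": [
    [5,0.1,0.025,0,0,0,0],
    [5,0.1,0.025,0,0,0,0]
  ]
}}

```text
time: 5.8
position: [562.9, -41.1, 36.7]
orientation: [3.118, 0.382, -0.005]
force: [-5.3, -3.2, 6.0]
opening: 50.1
grasp_force: 3.7
```

```bash
cat > o.py <<'E'
import sys
from m import *
s=camera("scene");t=camera("top")
for nm,c in (("s",s),("t",t)):
  for n,z in (("housing",24),("fence",26),("stop",26)):
    for d in cut_out(n,c)[:3]: print(nm,n,round(d["score"],2),np.array(d["pixel"]),d["mask"].sum(),*rect(c,d["mask"],z))
for n in ("cam_ball","cam_pivot"):
    a,b=landmark_of(n,s),landmark_of(n,t)
    if a and b: print(n,*tri(s,a[0]["pixel"],t,b[0]["pixel"]))
cv2.imwrite(f"pics/{sys.argv[1]}.png",np.hstack([cv2.resize(s["image"][240:380,260:460],None,fx=2,fy=2),cv2.resize(t["image"][150:290,220:420],None,fx=2,fy=2)]))
E
python3 o.py e
```

```text
s housing 0.95 [458.5 183.7] 941 [217.6 314.3] (65.0261001586914, 143.14224243164062) 87.71588134765625
s housing 0.94 [185.7 209.3] 1010 [ 224.2 -383.6] (68.9690170288086, 136.85809326171875) -40.97272872924805
s housing 0.8 [347.  319.7] 1482 [604.2 -17.3] (65.77188110351562, 134.18919372558594) 13.453176498413086
s fence 0.73 [373.4 333.9] 1367 [643.1  22.9] (29.62056541442871, 267.2304992675781) 13.739480972290039
s stop 0.67 [516.2 250.1] 237 [448.8 400.5] (20.709230422973633, 108.05070495605469) -83.64182376861572
s stop 0.47 [419.9 301. ] 220 [577.7 135.2] (28.258012771606445, 46.136051177978516) -78.64374160766602
t housing 0.96 [442.4 329. ] 1082 [ 207.4 -384.9] (61.91096878051758, 133.66033935546875) -40.10991287231445
t housing 0.8 [185.7 339.9] 1033 [200.2 319.5] (61.453433990478516, 126.10798645019531) 87.5145263671875
t housing 0.54 [157.9 260. ] 201 [430.4 404.2] (15.910731315612793, 105.97897338867188) -79.76066493988037
t fence 0.86 [262.9 187. ] 342 [619.   98.5] (26.39332389831543, 116.65995788574219) 12.59038257598877
t fence 0.18 [270.7 212.4] 4343 [533.3 108.5] (138.36106872558594, 209.99684143066406) -86.06227397918701
t stop 0.51 [248.2 206.2] 128 [574.5 135.9] (25.819595336914062, 45.05029296875) -81.5364875793457
cam_ball [502.1 150.2  67. ] 1.7123942650741633
cam_pivot [529.1  63.7  44.1] 8.493540339666175
```

View pics/e.png

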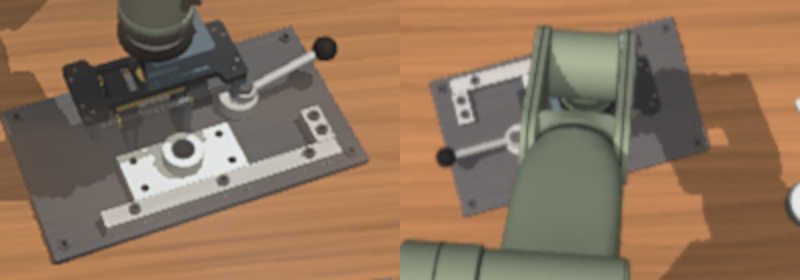

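The housing lies along the fence and the force is just starting to rise. I push a little more until contact is firm.

Request:
{"api": "servo_tool", "payload": {
  "rows": [
    [5,0.1,0.025,0,0,0,0],
    [5,0.1,0.025,0,0,0,0]
  ]
}}

```text
time: 6.6
position: [563.1, -41.0, 36.7]
orientation: [3.118, 0.383, -0.011]
force: [-11.4, -3.2, 9.1]
opening: 50.1
grasp_force: 5.9
```

Request:
{"api": "servo_tool", "payload": {
  "rows": [
    [5,0.1,0.025,0,0,0,0],
    [5,0.1,0.025,0,0,0,0],
    [5,0,0,0,0,0,0]
  ]
}}

```text
time: 6.9
position: [563.2, -40.9, 36.7]
orientation: [3.118, 0.383, -0.017]
force: [-14.1, -5.8, 11.3]
opening: 50.0
grasp_force: 7.3
```

Request:
{"api": "servo_tool", "payload": {
  "rows": [
    [5,-1,-0.25,0,0,0,0],
    [5,-1,-0.25,0,0,0,0],
    [5,0,0,3,0,0,0],
    [0,0,0,3,0,0,0],
    [0,2,-1.5,0,0,0,0],
    [0,3,-2.3,0,0,0,0],
    [0,3,-2.3,0,0,0,0],
    [0,0,0,0,0,0,0],
    [0,0,0,0,0,0,0]
  ]
}}

```text
time: 7.8
position: [628.3, -106.1, 96.2]
orientation: [-3.118, -0.381, -0.0]
force: [-0.9, 0.6, 0.3]
opening: 4.7
grasp_force: 0.0
```

Request:
{"api": "servo_tool", "payload": {
  "rows": [
    [0,0,0,-2.5,0,0,0],
    [0,0,0,-2,0,0,0],
    [0,0,0,-1.5,0,0,0],
    [0,0,0,0,0,0,0]
  ]
}}

```text
time: 8.2
position: [625.4, -104.6, 34.6]
orientation: [-3.116, -0.383, 0.008]
force: [-0.7, -0.5, -0.4]
opening: 0.6
grasp_force: 0.0
```

```bash
python3 o.py f
```

```text
s housing 0.87 [354.  322.5] 1117 [608.4 -16.5] (57.640777587890625, 131.4142608642578) 15.008380889892578
s housing 0.78 [184.1 207. ] 1040 [ 223.6 -383.2] (70.60221099853516, 137.5030059814453) -40.677757263183594
s housing 0.69 [457.9 183.4] 915 [216.2 314. ] (65.63150024414062, 139.93496704101562) 86.869873046875
s fence 0.87 [375. 331.] 1551 [642.3  23.6] (31.994647979736328, 273.13421630859375) 14.183063507080078
s fence 0.45 [355.7 325.2] 1192 [612.3 -17. ] (58.56986999511719, 133.9919891357422) 16.758663177490234
s fence 0.21 [386.  280.5] 627 [502.  106.3] (49.41963577270508, 167.03765869140625) 33.14253234863281
s stop 0.54 [119.8 301.9] 1531 [ 442.1 -537.8] (91.63297271728516, 291.7760009765625) -86.55424761772156
s stop 0.49 [416.9 303. ] 196 [577.2 135.5] (26.582895278930664, 46.126739501953125) -77.02550888061523
t housing 0.82 [186.  341.2] 1082 [200.  318.7] (63.048187255859375, 130.6167449951172) 87.64790344238281
t housing 0.81 [442.5 329.1] 1018 [ 208.1 -384.6] (60.30021667480469, 128.78903198242188) -40.542938232421875
t housing 0.56 [292.5 193.1] 473 [598.2  13.5] (62.112579345703125, 70.21769714355469) 13.832234382629395
t fence 0.69 [271.1 183.6] 460 [624.8  71.4] (24.570220947265625, 169.3808135986328) 12.997397422790527
t stop 0.58 [248.8 205. ] 164 [575.5 137.5] (26.546445846557617, 51.119606018066406) -77.02799224853516
t stop 0.17 [272.9 223.6] 375 [521.9 107. ] (43.966453552246094, 140.25335693359375) 6.120537757873535
cam_ball [505.  155.6  71.9] 0.4734074488971068
cam_pivot [526.4  60.8  39.7] 3.182276009581813
```

View pics/f.png

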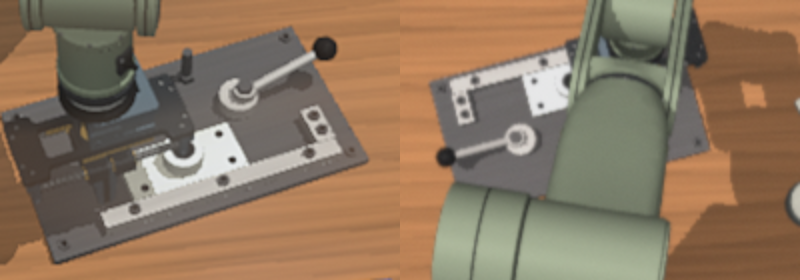

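The fingers are behind the housing's −y end and the housing is at the fence. I push along the fence.

Request:
{"api": "servo_tool", "payload": {
  "rows": [
    [0,-0.121,0.485,0,0,0,0],
    [0,-0.121,0.485,0,0,0,0],
    [0,-0.121,0.485,0,0,0,0],
    [0,-0.121,0.485,0,0,0,0],
    [0,-0.121,0.485,0,0,0,0],
    [0,-0.121,0.485,0,0,0,0],
    [0,-0.121,0.485,0,0,0,0],
    [0,-0.121,0.485,0,0,0,0],
    [0,-0.121,0.485,0,0,0,0],
    [0,-0.121,0.485,0,0,0,0],
    [0,-0.121,0.485,0,0,0,0],
    [0,-0.121,0.485,0,0,0,0],
    [0,-0.121,0.485,0,0,0,0],
    [0,-0.121,0.485,0,0,0,0],
    [0,-0.121,0.485,0,0,0,0],
    [0,-0.121,0.485,0,0,0,0]
  ]
}}

```text
time: 10.4
position: [608.7, -27.9, 36.8]
orientation: [3.118, 0.382, -0.0]
force: [-0.2, -1.3, -1.6]
opening: 0.8
grasp_force: 0.6
```

Request:
{"api": "servo_tool", "payload": {
  "rows": [
    [0,-0.05,0.2,0,0,0,0],
    [0,-0.05,0.2,0,0,0,0],
    [0,-0.05,0.2,0,0,0,0],
    [0,-0.05,0.2,0,0,0,0]
  ]
}}

```text
time: 10.8
position: [606.8, -20.3, 36.8]
orientation: [3.118, 0.382, 0.0]
force: [0.2, -1.8, -0.6]
opening: -0.1
grasp_force: 0.7
```

Request:
{"api": "servo_tool", "payload": {
  "rows": [
    [0,-0.05,0.2,0,0,0,0],
    [0,-0.05,0.2,0,0,0,0],
    [0,-0.025,0.1,0,0,0,0]
  ]
}}

```text
time: 11.1
position: [605.5, -15.2, 36.8]
orientation: [3.118, 0.382, -0.0]
force: [-0.3, -1.2, -0.5]
opening: 0.6
grasp_force: 0.7
```

Request:
{"api": "servo_tool", "payload": {
  "rows": [
    [0,-0.025,0.1,0,0,0,0],
    [0,-0.025,0.1,0,0,0,0]
  ]
}}

```text
time: 11.3
position: [605.1, -13.3, 36.8]
orientation: [3.118, 0.382, 0.0]
force: [0.6, -1.1, -0.7]
opening: 0.3
grasp_force: 0.7
```

Request:
{"api": "servo_tool", "payload": {
  "rows": [
    [0,-0.025,0.1,0,0,0,0],
    [0,-0.025,0.1,0,0,0,0]
  ]
}}

```text
time: 11.5
position: [604.6, -11.3, 36.8]
orientation: [3.118, 0.382, 0.0]
force: [1.1, -1.8, -1.0]
opening: 0.4
grasp_force: 0.7
```

Request:
{"api": "servo_tool", "payload": {
  "rows": [
    [0,-0.025,0.1,0,0,0,0],
    [0,-0.025,0.1,0,0,0,0]
  ]
}}

```text
time: 11.7
position: [604.1, -9.5, 36.8]
orientation: [3.118, 0.383, 0.0]
force: [0.6, -4.7, -1.4]
opening: 0.2
grasp_force: 2.4
```

```bash
python3 o.py g
```

```text
s housing 0.94 [384.7 312.1] 938 [595.9  64. ] (54.91971206665039, 136.89453125) 23.011022567749023
s housing 0.74 [457.3 183. ] 901 [216.4 314.4] (63.19129943847656, 140.0937042236328) 86.8877944946289
s housing 0.72 [186.4 207. ] 1071 [ 223.6 -383.9] (70.61267852783203, 142.9735107421875) -42.13581085205078
s fence 0.74 [198.7 270.2] 852 [ 430.  -343.2] (66.8347396850586, 99.5595932006836) -84.29867362976074
s fence 0.63 [371.6 333.1] 1567 [643.1  23.7] (32.32487487792969, 272.6494140625) 13.837688446044922
s stop 0.75 [420.  303.4] 191 [577.7 137.4] (24.36203956604004, 46.117950439453125) -75.20751285552979
t housing 0.8 [260.4 198.9] 253 [574.3 111.9] (36.58063888549805, 65.47331237792969) 88.33665466308594
t housing 0.61 [183.8 342.5] 987 [200.1 319.5] (60.74158477783203, 126.12728118896484) 87.43907928466797
t housing 0.56 [442.1 327.7] 1042 [ 208.3 -384.9] (60.81988525390625, 130.32830810546875) -40.92579650878906
t fence 0.45 [260.5 185.9] 143 [612.6 122.5] (16.59865951538086, 58.68389892578125) 13.514742851257324
t stop 0.42 [250.6 203.8] 109 [576.7 138.2] (20.810298919677734, 44.261192321777344) -75.15843200683594
cam_ball [ 545.  -165.4  385.4] 594.0246550167327
```

View pics/g.png

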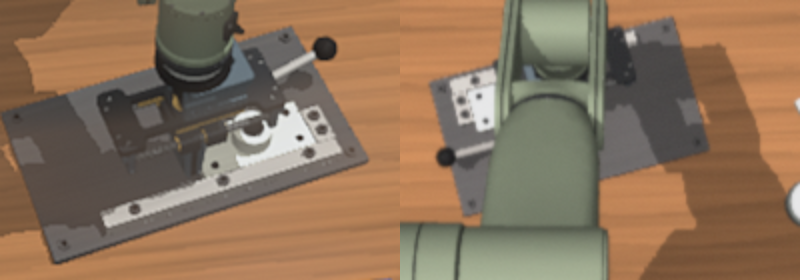

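The housing is at the stop and the force is just rising. I push until it is firm.

Request:
{"api": "servo_tool", "payload": {
  "rows": [
    [0,-0.025,0.1,0,0,0,0],
    [0,-0.025,0.1,0,0,0,0],
    [0,-0.025,0.1,0,0,0,0],
    [0,0,0,0,0,0,0],
    [0,0,0,0,0,0,0]
  ]
}}

```text
time: 12.8
position: [603.9, -9.2, 37.0]
orientation: [3.113, 0.384, 0.001]
force: [1.4, -12.4, -1.7]
opening: 0.3
grasp_force: 6.4
```

Request:
{"api": "servo_tool", "payload": {
  "rows": [
    [0,0.25,-1,0,0,0,0],
    [0,0.25,-1,0,0,0,0],
    [0,0,0,4,0,0,0],
    [0,0,0,4.3,0,0,0],
    [0,-1.2,3.8,0,0,0,0],
    [0,-1.2,3.8,0,0,0,0],
    [0,-1.2,3.8,0,0,0,0],
    [0,-1.2,3.8,0,0,0,0],
    [0,-1.6,3.9,0,0,0,0],
    [0,0,0,0,0,0,0],
    [0,0,0,0,0,0,0]
  ]
}}

```text
time: 13.9
position: [544.1, 165.5, 119.8]
orientation: [-3.118, -0.385, 0.0]
force: [0.4, 0.6, 0.5]
opening: 0.6
grasp_force: 0.0
```

```bash
python3 o.py i
```

```text
s housing 0.73 [186.5 207.3] 1036 [ 222.5 -383.2] (71.31258392333984, 137.97877502441406) -40.87248992919922
s housing 0.62 [381.2 309.5] 1382 [585.3  60.4] (64.6506576538086, 132.37730407714844) 13.597443580627441
s housing 0.29 [384.3 283.1] 513 [503.4 104.3] (44.40714645385742, 159.3371124267578) 30.566184997558594
s fence 0.5 [478.8 259.5] 235 [471.7 295.8] (38.896331787109375, 47.44750213623047) 74.05979919433594
s stop 0.71 [417.3 300.9] 160 [577.8 137.1] (21.88881492614746, 43.04015350341797) -76.34081935882568
s stop 0.43 [476.1 258.3] 295 [471.6 295.1] (43.554664611816406, 54.0511474609375) 58.24142837524414
s stop 0.26 [384.6 281.4] 549 [511.9 107.2] (46.00636672973633, 157.16883850097656) 20.845605850219727
t housing 0.85 [281.8 199.5] 756 [585.5  62.1] (61.601261138916016, 128.8087921142578) 13.789314270019531
t housing 0.68 [443.8 327.8] 1031 [ 207.8 -384.8] (61.424217224121094, 130.3953857421875) -41.71210479736328
t housing 0.6 [185. 322.] 197 [248.6 317.6] (28.205337524414062, 62.603553771972656) 4.716394901275635
t fence 0.73 [298.1 174.9] 630 [643.   -3.7] (24.60536003112793, 212.04522705078125) 13.20153522491455
t stop 0.18 [278.5 219.2] 288 [529.1  82.6] (45.25077819824219, 95.15852355957031) -1.6518630981445312
cam_ball [605.4  62.  209.1] 107.76405386503706
cam_pivot [530.6  67.8  42.4] 0.9839099167385007
```

View pics/i.png

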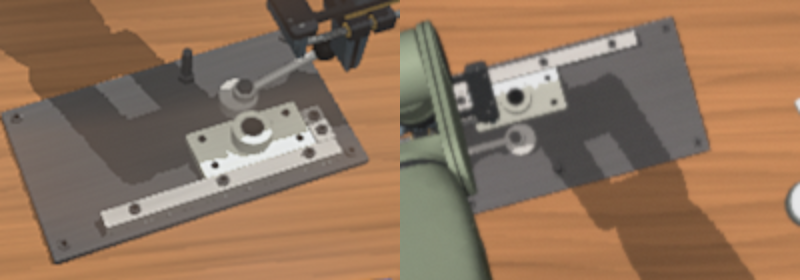

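The housing is seated in the corner: (585.5,62.1), yaw 13.8°, which is about (38.8,64.6) in the jig frame. The lever is still open. I descend on the far side of the ball and swing it round.

Request:
{"api": "servo_tool", "payload": {
  "rows": [
    [0,0,0,-2.5,0,0,0],
    [0,0,0,-2.5,0,0,0],
    [0,0,0,0,0,0,0],
    [0,-0.5,0,0,0,0,0],
    [0,-0.56,0,0,0,0,0],
    [0,-0.9,0,0,0,0,5],
    [0,-0.89,-0.07,0,0,0,5],
    [0,-0.88,-0.15,0,0,0,5],
    [0,-0.87,-0.23,0,0,0,5]
  ]
}}

```text
time: 15.4
position: [499.0, 160.6, 71.4]
orientation: [3.003, 0.924, 0.007]
force: [1.9, 0.2, -0.3]
opening: 0.4
grasp_force: 0.6
```

Request:
{"api": "servo_tool", "payload": {
  "rows": [
    [0,-0.84,-0.3,0,0,0,5],
    [0,-0.81,-0.36,0,0,0,5],
    [0,-0.78,-0.44,0,0,0,5],
    [0,-0.74,-0.51,0,0,0,5],
    [0,-0.69,-0.57,0,0,0,5],
    [0,-0.64,-0.63,0,0,0,5]
  ]
}}

```text
time: 16.0
position: [454.1, 132.5, 71.4]
orientation: [2.66, 1.669, 0.007]
force: [0.8, 1.2, -0.0]
opening: 0.5
grasp_force: 0.8
```

Request:
{"api": "servo_tool", "payload": {
  "rows": [
    [0,-0.29,-0.34,0,0,0,2.5],
    [0,-0.29,-0.34,0,0,0,2.5]
  ]
}}

```text
time: 16.2
position: [448.3, 125.8, 71.4]
orientation: [2.587, 1.78, 0.007]
force: [1.4, 1.2, -0.2]
opening: 0.7
grasp_force: 0.9
```

Request:
{"api": "servo_tool", "payload": {
  "rows": [
    [0,-0.26,-0.36,0,0,0,2.5],
    [0,-0.26,-0.37,0,0,0,2.5]
  ]
}}

```text
time: 16.4
position: [443.8, 119.3, 71.5]
orientation: [2.508, 1.89, 0.01]
force: [1.2, 6.4, -1.1]
opening: 0.3
grasp_force: 3.3
```

Request:
{"api": "servo_tool", "payload": {
  "rows": [
    [0,-0.23,-0.38,0,0,0,2.5]
  ]
}}

```text
time: 16.5
position: [441.8, 116.2, 71.6]
orientation: [-2.468, -1.944, -0.013]
force: [1.6, 10.5, -2.3]
opening: 0.7
grasp_force: 5.1
```

Request:
{"api": "servo_tool", "payload": {
  "rows": [
    [0,-0.22,-0.39,0,0,0,2],
    [0,0,0,0,0,0,0]
  ]
}}

```text
time: 16.7
position: [439.9, 112.8, 71.6]
orientation: [-2.435, -1.984, -0.014]
force: [2.1, 10.0, -2.2]
opening: 0.1
grasp_force: 4.8
```

Request:
{"api": "servo_tool", "payload": {
  "rows": [
    [0,-0.15,-0.3,0,0,0,0],
    [0,0,0,0,0,0,0],
    [0,0,0,0,0,0,0]
  ]
}}

```text
time: 17.0
position: [439.1, 110.6, 71.7]
orientation: [-2.436, -1.983, -0.017]
force: [2.2, 13.2, -3.7]
opening: 0.3
grasp_force: 6.2
```

Request:
{"api": "servo_tool", "payload": {
  "rows": [
    [0,-0.15,-0.35,0,0,0,0],
    [0,0,0,0,0,0,0],
    [0,0,0,0,0,0,0]
  ]
}}

```text
time: 17.3
position: [437.9, 106.9, 71.7]
orientation: [2.435, 1.984, 0.017]
force: [4.1, 11.9, -3.4]
opening: 0.4
grasp_force: 5.6
```

Request:
{"api": "servo_tool", "payload": {
  "rows": [
    [0,0.3,1,0,0,0,0],
    [0,0.4,1.5,0,0,0,0],
    [0,0.4,1.5,0,0,0,0],
    [0,0,0,3,0,0,0],
    [0,0,0,4,0,0,0],
    [0,-2,3,3,0,0,0],
    [0,-2,3,3,0,0,0],
    [0,-2,3,0,0,0,0],
    [0,-1,3,0,0,0,0],
    [0,0,0,0,0,0,0],
    [0,0,0,0,0,0,0]
  ]
}}

```text
time: 18.4
position: [375.4, 264.5, 199.8]
orientation: [2.43, 1.99, -0.0]
force: [-0.4, 0.3, 0.1]
opening: 0.4
grasp_force: 0.0
```

```bash
python3 o.py j
```

```text
s housing 0.83 [381.9 310. ] 1323 [585.9  59.7] (63.63447952270508, 131.34266662597656) 14.455716133117676
s housing 0.79 [184.9 208.5] 1034 [ 224.6 -384.1] (70.11361694335938, 137.65206909179688) -40.662166595458984
s housing 0.59 [455.7 188.8] 621 [216.5 313.2] (62.19621658325195, 139.14662170410156) -89.75338630378246
s fence 0.74 [371.8 332.8] 1456 [643.2  23.3] (30.425790786743164, 271.15924072265625) 14.223295211791992
s stop 0.43 [419.9 302.8] 125 [578.8 138.3] (19.011348724365234, 38.9588623046875) -74.66405296325684
s stop 0.29 [377.9 281.8] 537 [476.9  74.7] (41.83143997192383, 179.20252990722656) 76.07611846923828
t housing 0.73 [441.6 329.2] 1116 [ 208.2 -384.8] (63.81183624267578, 132.7972869873047) -40.841026306152344
t housing 0.67 [277.4 196.7] 965 [586.6  62.6] (61.122249603271484, 130.04586791992188) 13.790351867675781
t fence 0.67 [292.6 177.3] 695 [636.1  24.1] (22.784141540527344, 269.4132080078125) 13.656122207641602
t fence 0.5 [279.3 199.8] 1004 [586.3  63.4] (64.4909439086914, 130.22462463378906) 13.833589553833008
t stop 0.52 [247.6 206. ] 113 [576.1 138. ] (20.417097091674805, 45.60710525512695) -77.10423374176025
cam_ball [437.9  75.7  73.4] 3.2395715330434975
cam_pivot [527.3  65.4  28.2] 7.850642066812087
```

View pics/j.png

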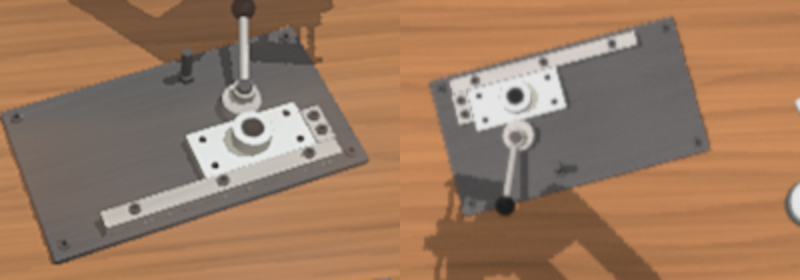

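The housing is in the corner, about 75.7 mm from the stop centre where 76 mm is nominal. The lever is swung to roughly 1.35 rad and tight, and the arm is clear. Handing in.

```bash
python3 -c "
from workcell import *
print(finish_job())"
```

```text
the job is handed in; nothing more can be done
None
```

I pushed the housing into the corner against the fence and end stop, swung the cam lever tight (about 1.35 rad by my camera estimate), and backed the arm clear. I then handed the job in; the hand-in reported no result, so I don't know the verdict.

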